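# Tuck the bottle opener under the drawer clip and shut the gate

## Robot

A 7-joint arm with a two-finger parallel gripper is mounted at the origin on the work surface. World frame = base frame: x ahead of the robot, y to its left, z up, the work surface at z = 0. Lengths are in m, angles in rad, forces in N, time in s.
With the tool pointing down it reaches from about 0.4 to 0.9 m from the base axis. Payload 5.5 kg.
Tool frame: the origin (TCP) lies between the finger pads; the fingertips stand 22 mm ahead of it and the grasp point (between the pads) lies 3 mm ahead of it; y points along the fingers, z is the direction in which the jaws open and shut, and the axes are right-handed (so a half turn about y gives the same grasp; the last joint's range is limited). The gripper opens to 92 mm and grips with 3 to 60 N. Pads are 19 mm wide; open, the fingers measure 130 mm over their backs; the gripper's body (75 mm by 190 mm) begins 47 mm behind the grasp point.
Start: joints at [-1.045, 0.501, -0.427, 1.55, 0.221, 1.138, -0.21], TCP at [0.169, 0.628, 0.249] pointing down, gripper open.
Joint ranges: [-2.88, 2.88], [-0.31, 2.03], [-1.54, 1.56], [0.2, 2.42], [-1.41, 4.55], [0.19, 2.02], [-2.57, 2.57]. Speed limits (rad/s): [2.57, 2.57, 3.14, 3.14, 3.14, 3.14, 3.14].

## Interface

Orientations are given as a 3x3 rotation matrix whose columns are the frame's x, y, z axes.
In Python, from bench import env gives the robot as it stands.
- The arm moves only by the tool carry_out, never from a script. Its argument "deltas" is a list of rows, each an object of numbers: "tx", "ty", "tz": the shift along the tool's x, y, z in m; "ax", "ay", "az": the turn, a rotation vector about the tool's x, y, z in rad; "grip": the opening in per cent of the stroke, from 0 (shut) to 100 (fully open). In form: [{"tx": .., "ty": .., "tz": .., "ax": .., "ay": .., "az": .., "grip": ..}, ...]. A call has 1 to 10 rows; each row shifts and turns the commanded pose from where the row before left it, along the tool's axes as they then stand; what a row does not reach is not made up. A row lasts 1/8 s, in which the tool goes at most 62.5 mm and 10.7 degrees, less where a joint would pass 70% of its speed; a pose out of reach is approached as far as the arm can. A call with a gripper value outside its range is refused whole. The fingers move at their own pace and stop on an object; the grip force is fixed at half the most. Time passes only in rows, so rows that do not move let the fingers close. It gives the time, the measured TCP pose, the force and the opening at its end, in the units of the state.
- env.get_obs(): the state, without advancing time (a new reading comes with each control period).
- env.snapshot(name): name is "side" or "top" or "wrist"; returns (picture, depth): 480x640x3 uint8, red, green, blue; 480x640 float32, m along the optical axis (not along the pixel's ray), 0 where there is no reading.
- env.camera_info(name): a dict with "K" (3x3 intrinsics, pixels), "cam_to_world" (4x4, takes a point from camera to world coordinates). Camera axes: x right, y up, looking along -z (the intrinsics and any distortion apply to the point x, -y, -z); pixel columns grow to the right and rows downward; lengths in m; the calibration is good to about 2 mm. A picture is of the moment at which its call begins: read the wrist's pose just before it. camera_info takes no time and is no camera call; for the wrist camera it gives the pose at the moment of the call.
- env.hand_in(): hands the job in, once; it reports no verdict.
The state is a dict: "t": time; "joint_positions": joint angles; "qd": joint speeds; "effort": joint torques, N m; "tcp_pos": TCP position; "tcp_rot": TCP orientation; "force": force on the tool from outside, world axes, zero at the start; "wrist_torque": the same for the moment, N m; "gripper_width": finger opening in m.
Only numpy, scipy, OpenCV 4.12 (cv2) and the standard library are available. Lean on these libraries where they do the work, as an engineer would, in place of code of your own. Each camera call takes 0.05 s, during which the arm holds its last target.

## Task

Stow the bottle opener in the clip tray of the drawer: slide the tray's gate fully aside, lift the opener out of its stall and lay it flat on the tray's landing, head towards the spring arm, and let go of it there. Then take it again by its handle end and slide its head under the spring arm, on top of the jar key, until it is fully home, and slide the gate fully back behind it. Leave the can opener, the corkscrew and the pour spout where they are, and the jar key in its bed.

Things in the scene. Friction and masses are not known exactly. Their poses are not given: they have to be found in the camera images.
- drawer: Mint green steel drawer standing fixed on the worktop, open at the top; inside 380 (its x) x 480 (its y) mm; floor top 4 mm above the worktop, side and far walls 50 mm high, front panel (at its -x side, towards the robot, with a round dark knob) 62 mm high. Origin: centre of its underside.
- clip_tray: Aluminium tray fixed on the drawer floor, roughly across the drawer. Origin on the drawer floor, on the tray's centre line; +x is the way in, towards the arm's hinge; z up. Sunken bed (z 3 mm) from x -15 to 62, the jar key in it, its top at z 9. Side cheeks, z to 22, inner faces y +-23, from x -2 to 62, flaring out to y +-32 at x -26. Gate crosses at x -80; its track (z 10, 22 mm wide) runs to y -94.
- landing (a point): Middle of the flat landing's top: tray x -87, y 0, z 10 mm. The landing runs from tray x -160 to -15 and is 60 mm wide.
- tray_stop (a point): Midway between the two end stops that the opener's nose meets when home: tray x 62, y 0, z 13 mm. The opener's centre is then at tray x -3 and its tail at x -68, all of it inside the gate; if it is more than about 8 mm short of that, the gate cannot close behind it.
- hold_arm (a joint): Angle (rad) of the spring arm, a steel strip 26 mm wide hinged across the tray at tray x 78, z 26 mm: about 0 resting on the jar key, about 0.14 resting on the opener on the key; grows as it lifts. Its spring presses with about 2 N at the pad. It need not be lifted by hand: the opener, slid in +x along the landing with a push of 5 to 10 N, wedges it up.
- clip_pad (a point): Lowest line of the spring arm, where it presses: tray x 20, y 0, z 9 mm. From here the arm rises at 22 degrees towards the landing as a lip, whose end is at tray x -28, z 28 mm.
- gate (a joint): Travel (m) of the gate: 0 shut (on the centre line, against its end stop), 0.080 fully aside; it starts shut or nearly so. It slides towards the tray's -y and stays where it is left (friction about 1 N).
- gate_tab (a point): Top centre of the gate's upright dark tab, moves with the gate; 46 mm above the tray's origin. The tab is 10 (tray x) x 14 (tray y) mm and 22 mm tall, on a steel blade 8 (tray x) x 28 (tray y) mm that reaches from 1 to 14 mm above the landing. Pinch the tab along tray y.
- jar_key: Flat cream plastic jar key, 68 x 34 x 6 mm, loose in the bed of the tray under the spring arm; its origin (underside centre) is at about tray x 27. It stays there.
- stall: Narrow aluminium pocket fixed on the drawer floor: two side walls 28 mm high, 34 mm apart, from its x -72 to -5, an end wall at -72, open at the top and at its +x end. Origin on the drawer floor. It holds the opener's handle, so that the handle can be taken by the fingers only outside it.
- opener: Cast aluminium bottle opener, 130 mm long, 8 mm thick, about 90 g. Origin: centre of its underside; +x towards its head. Head: a frame 40 mm wide from x 21 to 65 with an opening in it, its last 14 mm bevelled down to 4 mm at the nose; handle: 22 mm wide from x -65 to 25. At the start it lies on the drawer floor in the stall, in about the stall's pose, head out of the mouth.
- opener_nose (a point): End of the opener's head, x 65 of the opener, at mid-thickness.
- opener_tail (a point): End of the opener's handle, x -65, at mid-thickness.
- can_opener: Bystander: chrome crank can opener, two parallel handles and a butterfly crank, 150 x 37 mm, 30 mm high, lying on the drawer floor. Leave alone.
- corkscrew: Bystander: nickel T-handled corkscrew, 115 x 66 mm, 16 mm high, lying on the drawer floor. Leave alone.
- pour_spout: Bystander: cork and glass pour spout, 32 mm across, 55 mm high, standing on its cork on the drawer floor. Leave alone.

How it is judged:
On the way, in this order (a step that is already met when the one before it is completed fails the run):
1. the gate is slid aside (value of joint gate above 0.05 m), for 0.2 s.
2. the opener lies flat on the landing, head towards the spring arm, not yet under it, and let go (x of opener in the frame of clip_tray between -0.19 and -0.05 m and z of opener in the frame of clip_tray between 0.007 and 0.016 m and y of opener in the frame of clip_tray between -0.025 and 0.025 m and angle between the x axis of opener and the x axis of clip_tray, either way round below 0.3 rad and angle between opener's own z axis and vertical below 0.12 rad and x of opener_nose in the frame of clip_tray above -0.13 m and x of opener_tail in the frame of clip_tray below -0.1 m and contact force between the fingers and opener below 0.1 N and linear speed of opener below 0.02 m/s), for 0.2 s.
3. the opener is under the spring arm, on the jar key, fully home (x of opener in the frame of clip_tray between -0.014 and 0.001 m and z of opener in the frame of clip_tray between 0.006 and 0.013 m and y of opener in the frame of clip_tray between -0.012 and 0.012 m and angle between the x axis of opener and the x axis of clip_tray, either way round below 0.15 rad and angle between opener's own z axis and vertical below 0.12 rad and x of opener_nose in the frame of clip_tray above 0.045 m and value of joint hold_arm between 0.09 and 0.19 rad), for 0.2 s.
4. the gate is shut behind it (all of step 3 and value of joint gate below 0.007 m), for 0.2 s.
At the end, for the whole second after the job is handed in: The opener lies flat on the jar key, home within 14 mm, within 12 mm and 0.15 rad of the tray's centre line, the spring arm resting on its head (0.09 to 0.19 rad); the key is in its bed, the gate is shut within 7 mm, and the opener is at rest and let go (all of step 4 and x of jar_key in the frame of clip_tray between 0.015 and 0.035 m and z of jar_key in the frame of clip_tray between 0 and 0.006 m and contact force between the fingers and opener below 0.1 N and linear speed of opener below 0.01 m/s); the robot touches nothing.
It fails at once if the can opener is moved by more than 20 mm (distance of can_opener from where it was at the start of the episode above 0.02 m).
It fails at once if the corkscrew is moved by more than 20 mm (distance of corkscrew from where it was at the start of the episode above 0.02 m).
It fails at once if the pour spout is moved by more than 20 mm (distance of pour_spout from where it was at the start of the episode above 0.02 m).
It also fails if it takes over 64 s, if anything falls off the work surface, if the arm or the gripper's body presses on something with over 40 N, if the wrist force passes 120 N, or if a joint passes its speed limit or range.

## Working session

There is one attempt and no reset: what is moved stays moved. The work goes in short steps, Python scripts to look and compute and a tool call to move; the robot and the scene stay as the last step left them, time stands still between calls to the robot, and variables do not carry over. Pictures are saved under pics/ and viewed, and the job is handed in when it is done.

Besides the shell and the picture viewer there is one more tool, called after "Emit:" as name([rows], argument=value, ...), one row to a line, values as JSON. carry_out: Moves the arm, as the interface text tells. Its arguments: {"type":"object","properties":{"deltas":{"type":"array"}},"required":["deltas"]}

```bash
mkdir -p pics; ls; python3 - <<'E'
from bench import env
import cv2,numpy as np
o=env.get_obs()
for k in o: print(k,np.round(o[k],4).tolist())
for n in ["top","side"]:
    p,d=env.snapshot(n); cv2.imwrite(f"pics/{n}0.png",p[:,:,::-1]); np.save(f"pics/{n}0.npy",d)
    c=env.camera_info(n); print(n,np.round(c["K"],2).tolist(),np.round(c["cam_to_world"],4).tolist(), [k for k in c])
E
```

```text
pics
t 0.0
joint_positions [-1.0448, 0.5019, -0.4268, 1.5514, 0.2208, 1.1383, -0.2103]
qd [0.0005, 0.0019, -0.0013, -0.0024, -0.0005, -0.0, 0.0001]
effort [-0.0003, -56.6591, -5.8167, -27.9117, -0.0688, 0.0307, 0.0002]
tcp_pos [0.1687, 0.627, 0.2477]
tcp_rot [[0.9657, -0.0005, 0.2597], [-0.2597, -0.0019, 0.9657], [-0.0, -1.0, -0.0019]]
force [-0.5563, 0.631, -0.1435]
wrist_torque [-0.0498, -0.02, -0.0044]
gripper_width 0.0918
top [[594.46, 0.0, 323.01], [0.0, 594.46, 232.96], [0.0, 0.0, 1.0]] [[0.0256, 0.9937, -0.1095, 0.5086], [-0.9996, 0.024, -0.0155, 0.0315], [-0.0128, 0.1099, 0.9939, 0.8658], [0.0, 0.0, 0.0, 1.0]] ['K', 'cam_to_world']
side [[486.8, 0.0, 325.3], [0.0, 486.8, 233.55], [0.0, 0.0, 1.0]] [[0.6564, 0.4631, -0.5956, 0.1918], [-0.7543, 0.3872, -0.5302, -0.3415], [-0.0149, 0.7972, 0.6035, 0.4923], [0.0, 0.0, 0.0, 1.0]] ['K', 'cam_to_world']
```

View pics/top0.png

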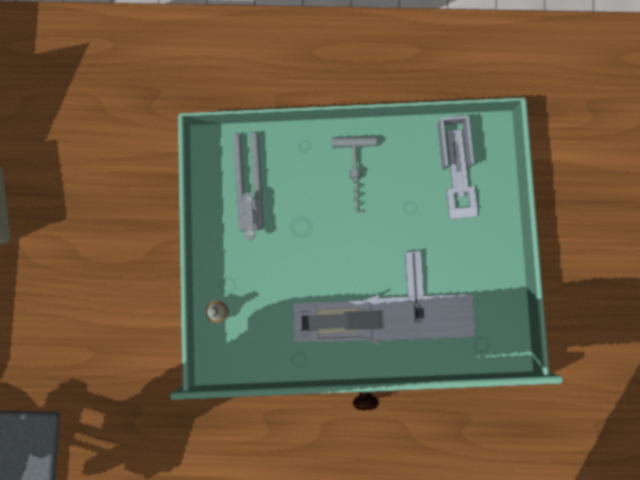

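View pics/side0.png

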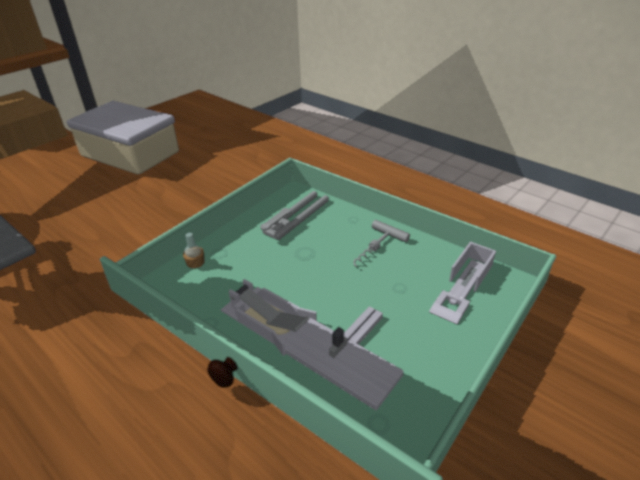

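```bash
cat > h.py <<'E'
import numpy as np,cv2
from bench import env
def ray(n,u,v,z,c=None):
    c=c or env.camera_info(n);K=c["K"];T=np.array(c["cam_to_world"])
    d=T[:3,:3]@np.array([(u-K[0][2])/K[0][0],-(v-K[1][2])/K[1][1],-1]);o=T[:3,3]
    return o+d*(z-o[2])/d[2]
def proj(n,p,c=None):
    c=c or env.camera_info(n);K=c["K"];T=np.array(c["cam_to_world"])
    q=T[:3,:3].T@(np.array(p)-T[:3,3]); q=q/-q[2]
    return np.array([K[0][2]+K[0][0]*q[0],K[1][2]-K[1][1]*q[1]])
E
python3 - <<'E'
import cv2,numpy as np
p=cv2.imread("pics/top0.png")
a=p[235:355,280:490]; b=p[105:230,420:500]
cv2.imwrite("pics/tray_c.png",cv2.convertScaleAbs(cv2.resize(a,None,fx=3.8,fy=3.8,interpolation=cv2.INTER_CUBIC),alpha=1.6))
cv2.imwrite("pics/stall_c.png",cv2.resize(b,None,fx=4.5,fy=4.5,interpolation=cv2.INTER_CUBIC))
E
```

```text
(no output)
```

View pics/tray_c.png

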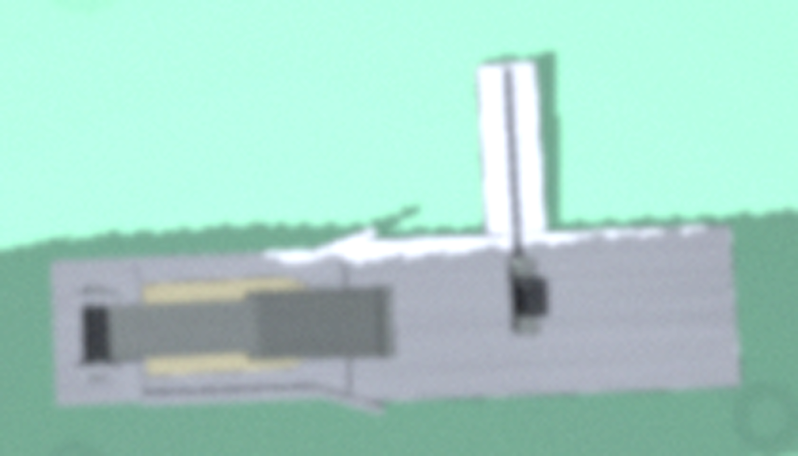

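View pics/stall_c.png

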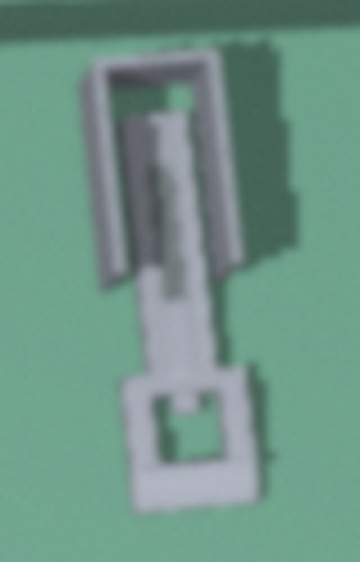

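```bash
python3 - <<'E'
from h import *
c=env.camera_info("top")
T=lambda x,y:(280+x/3.8-.35,235+y/3.8-.35); S=lambda x,y:(420+x/4.5-.35,105+y/4.5-.35)
def r(n,p,z): q=ray("top",*p,z,c); print(n,np.round(q[:2],4)); return q[:2]
a=r("landR up",T(733,228),.014);b=r("landR dn",T(738,384),.014)
e=r("left up",T(50,262),.014);f=r("left dn",T(57,405),.014)
t1=r("trk L",T(479,63),.014);t2=r("trk R",T(536,62),.014)
tb=r("tab",T(532,297),.05)
m=(a+b)/2
print("width",np.linalg.norm(a-b))
xa=((e-a)+(f-b)); xa/=np.linalg.norm(xa); print("xaxis",xa,"ang",np.degrees(np.arctan2(xa[1],xa[0])))
ya=np.array([-xa[1],xa[0]])
o=m+.160*xa; print("origin via land",o)
for n,p in [("trkL",t1),("trkR",t2),("tab",tb),("lu",e),("ld",f)]: print(n,(p-o)@xa,(p-o)@ya)
print("opener")
n1=r("nose L",S(135,511),.010);n2=r("nose R",S(262,500),.010)
h1=r("head L",S(125,378),.012);h2=r("head R",S(246,368),.012)
k1=r("tailL",S(155,114),.012);k2=r("tailR",S(188,113),.012)
c1=r("stall far L",S(92,62),.032);c2=r("far R",S(217,50),.032)
g1=r("near L out",S(103,283),.032);g2=r("near R out",S(242,266),.032)
E
```

```text
landR up [ 0.5195 -0.1699]
landR dn [ 0.4619 -0.1716]
left up [0.5003 0.0852]
left dn [0.4475 0.081 ]
trk L [ 0.579  -0.0744]
trk R [ 0.5799 -0.0959]
tab [ 0.4927 -0.0897]
width 0.057582304003900665
xaxis [-0.06598826  0.9978204 ] ang 93.7835982878262
origin via land [ 0.48014224 -0.0110829 ]
trkL -0.06975037929390208 -0.0944688202273211
trkR -0.09122414713800837 -0.09395694025880408
tab -0.07930774915399297 -0.007301456267574239
lu 0.09475203244936865 -0.02645884624815616
ld 0.09398832173307405 0.0264588462481562
opener
nose L [ 0.6289 -0.138 ]
nose R [ 0.6334 -0.1787]
head L [ 0.6718 -0.1343]
head R [ 0.676  -0.1732]
tailL [ 0.7595 -0.1438]
tailR [ 0.7601 -0.1545]
stall far L [ 0.7703 -0.1196]
far R [ 0.7751 -0.1594]
near L out [ 0.6984 -0.1234]
near R out [ 0.7049 -0.1672]
```

Emit:
carry_out([
  {"ay":0.155},
  {"ay":0.155},
  {"ay":0.155},
  {"ay":0.155},
  {"ay":0.155},
  {"ay":0.155},
  {"ay":0.155},
  {"ay":0.157},
  {"grip":45},
])

```text
$.deltas[0]: bad value
```

```bash
cat >> h.py <<'E'
O=np.array([0.480,-0.011]);XA=np.array([-0.066,0.998]);YA=np.array([-XA[1],XA[0]])
def tw(x,y,z): q=O+XA*x+YA*y; return np.array([q[0],q[1],z+.004])
def to(p,ang=None):
    "world TCP target -> tool deltas; ang = wanted angle of tool z in deg"
    o=env.get_obs();R=np.array(o["tcp_rot"]);t=np.array(o["tcp_pos"])
    d=R.T@(np.array(p)-t)
    print("t",round(o["t"],2),"tcp",np.round(t,4),"delta tool",np.round(d,4),"width",round(o["gripper_width"],4),"F",np.round(o["force"],1))
    a=np.degrees(np.arctan2(R[1,2],R[0,2])); print("jaw ang",round(a,2),"tilt y",np.round(R[:,1],4), "ay for ang",None if ang is None else round(np.radians(a-ang),4))
    return d
E
python3 - <<'E'
from h import *
to(tw(-.080,-.007,.16),3.8)
print(ray("top",360,383,.062))
E
```

```text
t 0.1 tcp [0.1687 0.6271 0.2478] delta tool [ 0.4988  0.0848 -0.6087] width 0.0919 F [ 0.2 -0.2  0.4]
jaw ang 74.95 tilt y [-5.0e-04 -1.7e-03 -1.0e+00] ay for ang 1.2418
[ 0.39881812 -0.00996521  0.062     ]
```

Emit:
carry_out([
  {"tx":0,"ty":0,"tz":0,"ax":0,"ay":0.155,"az":0,"grip":45},
  {"tx":0,"ty":0,"tz":0,"ax":0,"ay":0.155,"az":0,"grip":45},
  {"tx":0,"ty":0,"tz":0,"ax":0,"ay":0.155,"az":0,"grip":45},
  {"tx":0,"ty":0,"tz":0,"ax":0,"ay":0.155,"az":0,"grip":45},
  {"tx":0,"ty":0,"tz":0,"ax":0,"ay":0.155,"az":0,"grip":45},
  {"tx":0,"ty":0,"tz":0,"ax":0,"ay":0.155,"az":0,"grip":45},
  {"tx":0,"ty":0,"tz":0,"ax":0,"ay":0.155,"az":0,"grip":45},
  {"tx":0,"ty":0,"tz":0,"ax":0,"ay":0.157,"az":0,"grip":45},
  {"tx":0,"ty":0,"tz":0,"ax":0,"ay":0,"az":0,"grip":45},
])

```text
t: 1.23
tcp_pos: [0.1687, 0.6274, 0.2482]
tcp_rot: [[0.068, 0.0, 0.998], [-0.998, -0.001, 0.068], [0.001, -1.0, -0.0]]
force: [-0.2, -0.3, 0.4]
gripper_width: 0.0412
```

```bash
python3 - <<'E'
from h import *
to(tw(-.080,-.007,.16),3.8); print(env.get_obs()["joint_positions"])
E
```

```text
t 1.23 tcp [0.1687 0.6274 0.2482] delta tool [0.7379 0.0849 0.2744] width 0.0412 F [-0.2 -0.3  0.4]
jaw ang 3.87 tilt y [ 0.e+00 -9.e-04 -1.e+00] ay for ang 0.0013
[-1.22520502  0.47288374 -0.17217819  1.55798535  0.08705943  1.11915885
 -1.34933667]
```

Emit:
carry_out([
  {"tx":0.03,"ty":0,"tz":0.03,"ax":0,"ay":0,"az":0,"grip":45},
  {"tx":0.046,"ty":0,"tz":0.03,"ax":0,"ay":0,"az":0,"grip":45},
  {"tx":0.046,"ty":0,"tz":0.03,"ax":0,"ay":0,"az":0,"grip":45},
  {"tx":0.046,"ty":0,"tz":0.03,"ax":0,"ay":0,"az":0,"grip":45},
  {"tx":0.046,"ty":0,"tz":0.03,"ax":0,"ay":0,"az":0,"grip":45},
  {"tx":0.046,"ty":0,"tz":0.02,"ax":0,"ay":0,"az":0,"grip":45},
  {"tx":0.046,"ty":0,"tz":0.02,"ax":0,"ay":0,"az":0,"grip":45},
  {"tx":0.046,"ty":0,"tz":0.02,"ax":0,"ay":0,"az":0,"grip":45},
  {"tx":0.046,"ty":0,"tz":0.02,"ax":0,"ay":0,"az":0,"grip":45},
  {"tx":0.046,"ty":0,"tz":0.01,"ax":0,"ay":0,"az":0,"grip":45},
])

```text
t: 2.48
tcp_pos: [0.4385, 0.1988, 0.2488]
tcp_rot: [[0.069, 0.001, 0.998], [-0.998, -0.0, 0.069], [0.0, -1.0, 0.001]]
force: [0.6, 0.5, 0.2]
gripper_width: 0.0417
```

Emit:
carry_out([
  {"tx":0.046,"ty":0,"tz":0.01,"ax":0,"ay":0,"az":0,"grip":45},
  {"tx":0.046,"ty":0,"tz":0.01,"ax":0,"ay":0,"az":0,"grip":45},
  {"tx":0.046,"ty":0,"tz":0.01,"ax":0,"ay":0,"az":0,"grip":45},
  {"tx":0.046,"ty":0,"tz":0,"ax":0,"ay":0,"az":0,"grip":45},
  {"tx":0.046,"ty":0,"tz":0,"ax":0,"ay":0,"az":0,"grip":45},
  {"tx":0.046,"ty":0,"tz":0,"ax":0,"ay":0,"az":0,"grip":45},
  {"tx":0,"ty":0,"tz":0,"ax":0,"ay":0,"az":0,"grip":45},
])

```text
t: 3.35
tcp_pos: [0.4854, -0.0773, 0.2488]
tcp_rot: [[0.063, -0.0, 0.998], [-0.998, -0.002, 0.063], [0.002, -1.0, -0.0]]
force: [-0.0, 0.3, -0.3]
gripper_width: 0.0415
```

```bash
python3 - <<'E'
from h import *
to(tw(-.080,-.007,.16),3.8); print(env.get_obs()["joint_positions"])
c=env.camera_info("wrist");p,d=env.snapshot("wrist");cv2.imwrite("pics/w1.png",p[:,:,::-1])
import pickle;pickle.dump(c,open("pics/w1.pkl","wb"))
p,d=env.snapshot("side");cv2.imwrite("pics/s1.png",p[:,:,::-1])
E
```

```text
t 3.35 tcp [ 0.4854 -0.0773  0.2488] delta tool [0.0133 0.0848 0.0061] width 0.0415 F [-0.   0.3 -0.3]
jaw ang 3.59 tilt y [-0.     -0.0018 -1.    ] ay for ang -0.0037
[-0.14360332  0.18752307  0.27664781  1.9596522  -0.05838751  1.0019465
  0.2224749 ]
```

View pics/w1.png

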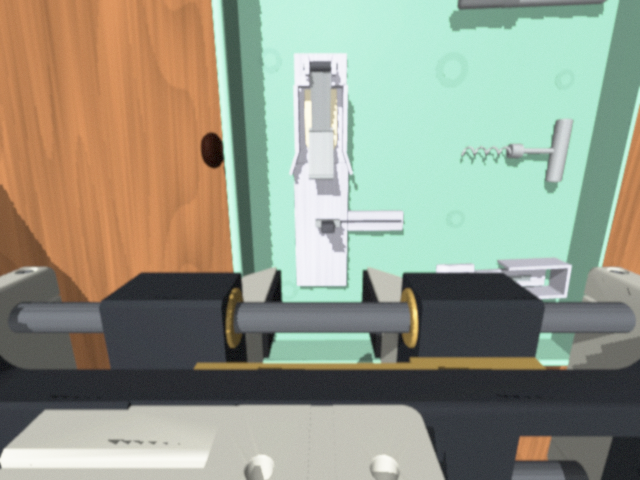

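View pics/s1.png

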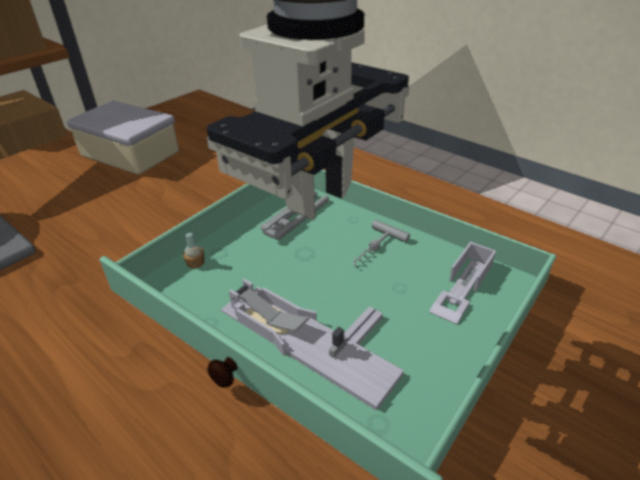

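```bash
python3 - <<'E'
from h import *
import pickle;c=pickle.load(open("pics/w1.pkl","rb"))
p=cv2.imread("pics/w1.png");a=p[190:300,270:420];cv2.imwrite("pics/w1a.png",cv2.resize(a,None,fx=5,fy=5,interpolation=cv2.INTER_CUBIC))
a=p[40:190,270:370];cv2.imwrite("pics/w1b.png",cv2.resize(a,None,fx=4,fy=4,interpolation=cv2.INTER_CUBIC))
for n,u,v,z in [("hl",295,55,.014),("hr",347,55,.014),("ll",297,286,.014),("lr",347,286,.014),("tab",328,227,.05),("trk end up",402,212,.014),("trk end dn",402,231,.014)]:
    q=ray("",u,v,z,c)[:2]; print(n,q.round(4),"tray",((q-O)@XA).round(4),((q-O)@YA).round(4))
E
```

```text
hl [0.4491 0.0772] tray 0.0901 0.025
hr [0.5014 0.0804] tray 0.0898 -0.0274
ll [ 0.4616 -0.1746] tray -0.1621 0.0292
lr [ 0.522  -0.1709] tray -0.1624 -0.0313
tab [ 0.4928 -0.09  ] tray -0.0797 -0.0076
trk end up [ 0.5769 -0.0763] tray -0.0715 -0.0924
trk end dn [ 0.5797 -0.0985] tray -0.0939 -0.0938
```

View pics/w1a.png

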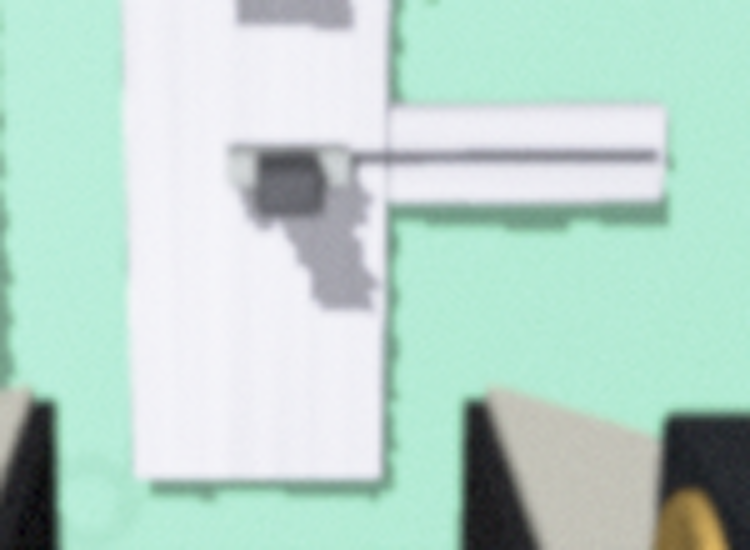

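Emit:
carry_out([
  {"tx":0.0133,"ty":0.03,"tz":0.006,"ax":0,"ay":0,"az":0,"grip":45},
  {"tx":0,"ty":0.05,"tz":0,"ax":0,"ay":0,"az":0,"grip":45},
  {"tx":0,"ty":0.05,"tz":0,"ax":0,"ay":0,"az":0,"grip":45},
  {"tx":0,"ty":0.03,"tz":0,"ax":0,"ay":0,"az":0,"grip":45},
  {"tx":0,"ty":0,"tz":0,"ax":0,"ay":0,"az":0,"grip":45},
])

```text
t: 4.08
tcp_pos: [0.4905, -0.0837, 0.0865]
tcp_rot: [[0.07, -0.006, 0.998], [-0.998, 0.001, 0.07], [-0.002, -1.0, -0.006]]
force: [-0.9, 0.4, 0.1]
gripper_width: 0.0413
```

```bash
python3 - <<'E'
from h import *
to(tw(-.080,-.007,.049),3.8)
p,d=env.snapshot("side");cv2.imwrite("pics/s2.png",p[150:450,150:500,::-1])
E
```

```text
t 4.08 tcp [ 0.4905 -0.0837  0.0865] delta tool [0.0068 0.0335 0.0015] width 0.0413 F [-0.9  0.4  0.1]
jaw ang 4.0 tilt y [-0.0058  0.0013 -1.    ] ay for ang 0.0035
```

View pics/s2.png

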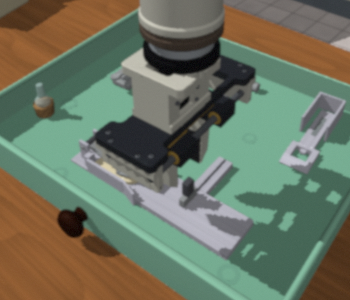

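Emit:
carry_out([
  {"tx":0,"ty":0,"tz":0,"ax":0,"ay":0,"az":0,"grip":45},
])

```text
t: 4.25
tcp_pos: [0.4939, -0.0852, 0.0901]
tcp_rot: [[0.068, 0.003, 0.998], [-0.998, 0.0, 0.068], [-0.0, -1.0, 0.003]]
force: [1.2, -0.3, 0.3]
gripper_width: 0.0411
```

```bash
python3 - <<'E'
from h import *
to(tw(-.080,-.007,.049),3.8)
E
```

```text
t 4.25 tcp [ 0.4939 -0.0852  0.0901] delta tool [ 0.005   0.0371 -0.0021] width 0.0411 F [ 1.2 -0.3  0.3]
jaw ang 3.87 tilt y [ 2.5e-03  2.0e-04 -1.0e+00] ay for ang 0.0013
```

Emit:
carry_out([
  {"tx":0.005,"ty":0.015,"tz":-0.001,"ax":0,"ay":0,"az":0,"grip":45},
  {"tx":0,"ty":0.015,"tz":0,"ax":0,"ay":0,"az":0,"grip":45},
  {"tx":0,"ty":0.006,"tz":0,"ax":0,"ay":0,"az":0,"grip":45},
  {"tx":0,"ty":0,"tz":0,"ax":0,"ay":0,"az":0,"grip":45},
  {"tx":0,"ty":0,"tz":0,"ax":0,"ay":0,"az":0,"grip":45},
])

```text
t: 4.88
tcp_pos: [0.4921, -0.0909, 0.0528]
tcp_rot: [[0.066, 0.0, 0.998], [-0.998, -0.0, 0.066], [0.0, -1.0, 0.0]]
force: [0.5, -0.6, 1.0]
gripper_width: 0.0414
```

```bash
python3 - <<'E'
from h import *
to(tw(-.080,-.007,.049),3.8)
E
```

```text
t 4.88 tcp [ 0.4921 -0.0909  0.0528] delta tool [-0.0005 -0.0002  0.0002] width 0.0414 F [ 0.5 -0.6  1. ]
jaw ang 3.78 tilt y [ 1.e-04 -0.e+00 -1.e+00] ay for ang -0.0003
```

Close on the tab.

Emit:
carry_out([
  {"tx":0,"ty":0,"tz":0,"ax":0,"ay":0,"az":0,"grip":5},
  {"tx":0,"ty":0,"tz":0,"ax":0,"ay":0,"az":0,"grip":5},
  {"tx":0,"ty":0,"tz":0,"ax":0,"ay":0,"az":0,"grip":5},
  {"tx":0,"ty":0,"tz":0,"ax":0,"ay":0,"az":0,"grip":5},
])

```text
t: 5.38
tcp_pos: [0.4921, -0.0908, 0.0529]
tcp_rot: [[0.066, 0.0, 0.998], [-0.998, 0.0, 0.066], [-0.0, -1.0, 0.0]]
force: [-0.6, -0.5, -0.1]
gripper_width: 0.0135
```

Emit:
carry_out([
  {"tx":0,"ty":0,"tz":0.015,"ax":0,"ay":0,"az":0,"grip":5},
  {"tx":0,"ty":0,"tz":0.02,"ax":0,"ay":0,"az":0,"grip":5},
  {"tx":0,"ty":0,"tz":0.02,"ax":0,"ay":0,"az":0,"grip":5},
  {"tx":0,"ty":0,"tz":0.014,"ax":0,"ay":0,"az":0,"grip":5},
  {"tx":0,"ty":0,"tz":0.006,"ax":0,"ay":0,"az":0,"grip":5},
  {"tx":0,"ty":0,"tz":0,"ax":0,"ay":0,"az":0,"grip":5},
])

```text
t: 6.12
tcp_pos: [0.5656, -0.0859, 0.0528]
tcp_rot: [[0.066, -0.003, 0.998], [-0.998, 0.0, 0.066], [-0.001, -1.0, -0.003]]
force: [-4.4, 0.0, 8.2]
gripper_width: 0.0136
```

```bash
python3 - <<'E'
from h import *
to(tw(-.080,-.080,.049),3.8)
E
```

```text
t 6.12 tcp [ 0.5656 -0.0859  0.0528] delta tool [-0.0004 -0.0002 -0.0004] width 0.0136 F [-4.4  0.   8.2]
jaw ang 3.77 tilt y [-3.e-03  5.e-04 -1.e+00] ay for ang -0.0004
```

Emit:
carry_out([
  {"tx":0,"ty":0,"tz":-0.001,"ax":0,"ay":0,"az":0,"grip":35},
  {"tx":0,"ty":0,"tz":0,"ax":0,"ay":0,"az":0,"grip":35},
  {"tx":0,"ty":0,"tz":0,"ax":0,"ay":0,"az":0,"grip":35},
  {"tx":0,"ty":-0.03,"tz":0,"ax":0,"ay":0,"az":0,"grip":35},
  {"tx":0,"ty":-0.05,"tz":0,"ax":0,"ay":0,"az":0,"grip":70},
  {"tx":0,"ty":-0.05,"tz":0,"ax":0,"ay":0,"az":0,"grip":70},
  {"tx":-0.015,"ty":-0.05,"tz":0.03,"ax":0,"ay":0,"az":0,"grip":70},
  {"tx":-0.015,"ty":-0.01,"tz":0.04,"ax":0,"ay":0,"az":0,"grip":70},
  {"tx":0,"ty":0,"tz":0.03,"ax":0,"ay":0,"az":0,"grip":70},
  {"tx":0,"ty":0,"tz":0,"ax":0,"ay":0,"az":0,"grip":70},
])

```text
t: 7.38
tcp_pos: [0.6651, -0.0485, 0.2422]
tcp_rot: [[0.068, 0.001, 0.998], [-0.998, -0.0, 0.068], [0.0, -1.0, 0.001]]
force: [-0.9, -0.1, 0.8]
gripper_width: 0.0644
```

Emit:
carry_out([
  {"tx":0,"ty":0,"tz":0,"ax":0,"ay":0,"az":0,"grip":70},
  {"tx":0,"ty":0,"tz":0,"ax":0,"ay":0,"az":0,"grip":70},
])

```text
t: 7.62
tcp_pos: [0.6626, -0.05, 0.2424]
tcp_rot: [[0.065, -0.001, 0.998], [-0.998, -0.0, 0.065], [-0.0, -1.0, -0.001]]
force: [-0.1, 0.3, -0.1]
gripper_width: 0.0642
```

```bash
python3 - <<'E'
from h import *
to(tw(-.080,-.080,.049),3.8)
import pickle
c=env.camera_info("wrist");p,d=env.snapshot("wrist");cv2.imwrite("pics/w2.png",p[:,:,::-1])
pickle.dump(c,open("pics/w2.pkl","wb"))
E
```

```text
t 7.62 tcp [ 0.6626 -0.05    0.2424] delta tool [ 0.0292  0.1896 -0.0994] width 0.0642 F [-0.1  0.3 -0.1]
jaw ang 3.73 tilt y [-1.e-03 -1.e-04 -1.e+00] ay for ang -0.0011
```

View pics/w2.png

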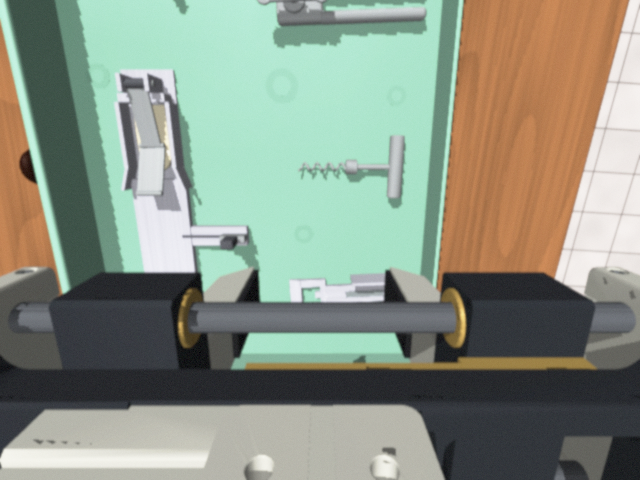

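Emit:
carry_out([
  {"tx":-0.04,"ty":0,"tz":0,"ax":0,"ay":0,"az":0,"grip":85},
  {"tx":-0.03,"ty":0,"tz":0.01,"ax":0,"ay":0,"az":0,"grip":85},
  {"tx":0,"ty":0,"tz":0,"ax":0,"ay":0,"az":0,"grip":85},
  {"tx":0,"ty":0,"tz":0,"ax":0,"ay":0,"az":0,"grip":85},
  {"tx":0,"ty":0,"tz":0,"ax":0,"ay":0,"az":0,"grip":85},
])

```text
t: 8.3
tcp_pos: [0.6687, 0.019, 0.2428]
tcp_rot: [[0.064, -0.0, 0.998], [-0.998, -0.001, 0.064], [0.001, -1.0, -0.0]]
force: [-0.3, 0.1, 0.6]
gripper_width: 0.0783
```

```bash
python3 - <<'E'
from h import *
to(tw(-.080,-.080,.049),3.8)
import pickle
c=env.camera_info("wrist");p,d=env.snapshot("wrist");cv2.imwrite("pics/w3.png",p[:,:,::-1])
a=p[190:275,240:420,::-1];cv2.imwrite("pics/w3a.png",cv2.resize(a,None,fx=4.4,fy=4.4,interpolation=cv2.INTER_CUBIC))
pickle.dump(c,open("pics/w3.pkl","wb"))
E
```

```text
t 8.3 tcp [0.6687 0.019  0.2428] delta tool [ 0.0976  0.1899 -0.11  ] width 0.0783 F [-0.3  0.1  0.6]
jaw ang 3.64 tilt y [-1.e-04 -9.e-04 -1.e+00] ay for ang -0.0027
```

View pics/w3a.png

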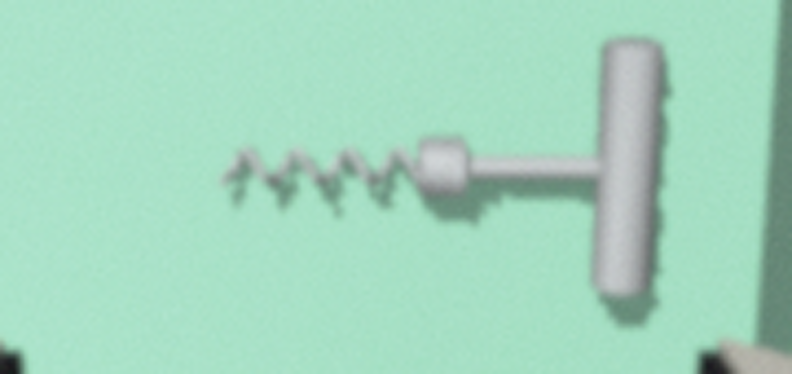

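Emit:
carry_out([
  {"tx":0.05,"ty":0,"tz":0,"ax":0,"ay":0,"az":0,"grip":85},
  {"tx":0.05,"ty":0,"tz":0,"ax":0,"ay":0,"az":0,"grip":85},
  {"tx":0.04,"ty":0,"tz":0,"ax":0,"ay":0,"az":0,"grip":85},
  {"tx":0,"ty":0,"tz":0,"ax":0,"ay":0,"az":0,"grip":85},
  {"tx":0,"ty":0,"tz":0,"ax":0,"ay":0,"az":0,"grip":85},
  {"tx":0,"ty":0,"tz":0,"ax":0,"ay":0,"az":0,"grip":85},
])

```text
t: 9.1
tcp_pos: [0.6783, -0.1167, 0.2426]
tcp_rot: [[0.068, -0.0, 0.998], [-0.998, 0.001, 0.068], [-0.001, -1.0, -0.0]]
force: [0.0, -0.9, 0.2]
gripper_width: 0.0781
```

```bash
python3 - <<'E'
from h import *
to(tw(-.080,-.080,.049),3.8)
import pickle
c=env.camera_info("wrist");p,d=env.snapshot("wrist");cv2.imwrite("pics/w4.png",p[:,:,::-1])
a=p[170:300,240:440,::-1];cv2.imwrite("pics/w4a.png",cv2.resize(a,None,fx=4,fy=4,interpolation=cv2.INTER_CUBIC))
pickle.dump(c,open("pics/w4.pkl","wb"))
E
```

```text
t 9.1 tcp [ 0.6783 -0.1167  0.2426] delta tool [-0.0386  0.1897 -0.1108] width 0.0781 F [ 0.  -0.9  0.2]
jaw ang 3.91 tilt y [-1.0e-04  1.2e-03 -1.0e+00] ay for ang 0.0019
```

View pics/w4a.png

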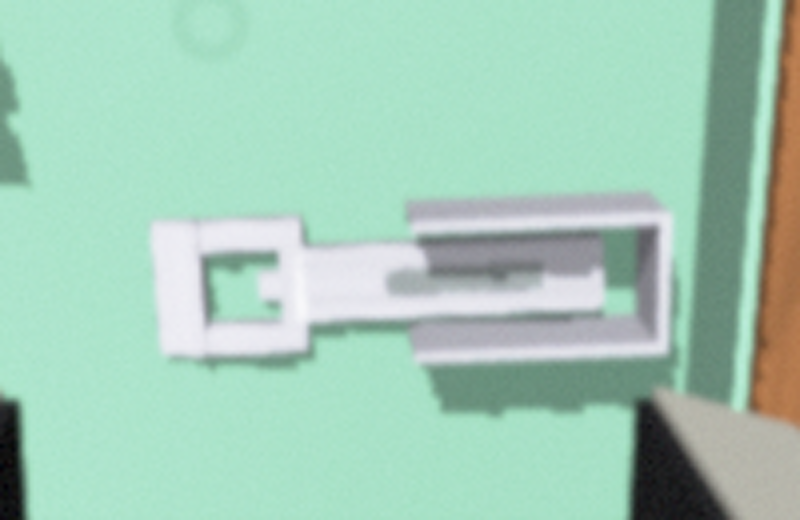

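```bash
python3 - <<'E'
from h import *
import pickle;c=pickle.load(open("pics/w4.pkl","rb"))
for n,x,y,z in [("noseU",150,222,.008),("noseD",163,356,.008),("hbU",302,215,.012),("hbD",310,350,.012),("tailU",603,236,.012),("tailD",603,312,.012),("hU",310,243,.012),("hD",312,321,.012),("mouthU",408,205,.032),("mouthD",413,362,.032)]:
    q=ray("",240+x/4-.35,170+y/4-.35,z,c); print(n,q[:2].round(4))
E
```

```text
noseU [ 0.6287 -0.1393]
noseD [ 0.6338 -0.1797]
hbU [ 0.6721 -0.1334]
hbD [ 0.677  -0.1736]
tailU [ 0.7581 -0.1338]
tailD [ 0.7608 -0.1564]
hU [ 0.6749 -0.1414]
hD [ 0.677  -0.1647]
mouthU [ 0.7003 -0.1241]
mouthD [ 0.7054 -0.1683]
```

Emit:
carry_out([
  {"tx":0,"ty":0,"tz":0,"ax":0,"ay":-0.162,"az":0,"grip":85},
  {"tx":0,"ty":0,"tz":0,"ax":0,"ay":-0.162,"az":0,"grip":85},
  {"tx":0,"ty":0,"tz":0,"ax":0,"ay":-0.162,"az":0,"grip":85},
  {"tx":0,"ty":0,"tz":0,"ax":0,"ay":-0.162,"az":0,"grip":85},
  {"tx":0,"ty":0,"tz":0,"ax":0,"ay":-0.162,"az":0,"grip":85},
  {"tx":0,"ty":0,"tz":0,"ax":0,"ay":-0.162,"az":0,"grip":85},
  {"tx":0,"ty":0,"tz":0,"ax":0,"ay":-0.162,"az":0,"grip":85},
  {"tx":0,"ty":0,"tz":0,"ax":0,"ay":-0.162,"az":0,"grip":85},
  {"tx":0,"ty":0,"tz":0,"ax":0,"ay":-0.162,"az":0,"grip":85},
  {"tx":0,"ty":0,"tz":0,"ax":0,"ay":-0.16,"az":0,"grip":85},
])

```text
t: 10.4
tcp_pos: [0.6783, -0.1171, 0.2428]
tcp_rot: [[0.993, 0.0, -0.12], [0.12, 0.0, 0.993], [0.0, -1.0, 0.0]]
force: [-0.3, 1.4, -0.8]
gripper_width: 0.0782
```

```bash
python3 - <<'E'
from h import *
to((.6884,-.1531,.12),96.6)
E
```

```text
t 10.4 tcp [ 0.6783 -0.1171  0.2428] delta tool [ 0.0057  0.1227 -0.0369] width 0.0782 F [-0.3  1.4 -0.8]
jaw ang 96.9 tilt y [ 0.e+00  4.e-04 -1.e+00] ay for ang 0.0053
```

Emit:
carry_out([
  {"tx":0.006,"ty":0.02,"tz":-0.02,"ax":0,"ay":0.005,"az":0,"grip":60},
  {"tx":0,"ty":0.04,"tz":-0.017,"ax":0,"ay":0,"az":0,"grip":60},
  {"tx":0,"ty":0.04,"tz":0,"ax":0,"ay":0,"az":0,"grip":60},
  {"tx":0,"ty":0.02,"tz":0,"ax":0,"ay":0,"az":0,"grip":60},
  {"tx":0,"ty":0,"tz":0,"ax":0,"ay":0,"az":0,"grip":60},
  {"tx":0,"ty":0,"tz":0,"ax":0,"ay":0,"az":0,"grip":60},
  {"tx":0,"ty":0,"tz":0,"ax":0,"ay":0,"az":0,"grip":60},
])

```text
t: 11.28
tcp_pos: [0.6896, -0.1547, 0.1249]
tcp_rot: [[0.994, 0.003, -0.108], [0.108, -0.001, 0.994], [0.003, -1.0, -0.001]]
force: [-0.1, -0.3, 0.1]
gripper_width: 0.055
```

```bash
python3 - <<'E'
from h import *
to((.6884,-.1531,.028),96.6)
E
```

```text
t 11.28 tcp [ 0.6896 -0.1547  0.1249] delta tool [-0.0014  0.0969  0.0018] width 0.055 F [-0.1 -0.3  0.1]
jaw ang 96.23 tilt y [ 3.4e-03 -6.0e-04 -1.0e+00] ay for ang -0.0065
```

Emit:
carry_out([
  {"tx":-0.001,"ty":0.03,"tz":0.001,"ax":0,"ay":-0.004,"az":0,"grip":60},
  {"tx":0,"ty":0.03,"tz":0,"ax":0,"ay":0,"az":0,"grip":60},
  {"tx":0,"ty":0.02,"tz":0,"ax":0,"ay":0,"az":0,"grip":60},
  {"tx":0,"ty":0.01,"tz":0,"ax":0,"ay":0,"az":0,"grip":60},
  {"tx":0,"ty":0.005,"tz":0,"ax":0,"ay":0,"az":0,"grip":60},
  {"tx":0,"ty":0,"tz":0,"ax":0,"ay":0,"az":0,"grip":60},
  {"tx":0,"ty":0,"tz":0,"ax":0,"ay":0,"az":0,"grip":60},
])

```text
t: 12.15
tcp_pos: [0.6879, -0.154, 0.0287]
tcp_rot: [[0.994, 0.002, -0.112], [0.112, -0.0, 0.994], [0.002, -1.0, -0.001]]
force: [0.3, 0.2, 0.1]
gripper_width: 0.0545
```

```bash
python3 - <<'E'
from h import *
to((.6884,-.1531,.028),96.6)
E
```

```text
t 12.15 tcp [ 0.6879 -0.154   0.0287] delta tool [0.0006 0.0007 0.0009] width 0.0545 F [0.3 0.2 0.1]
jaw ang 96.43 tilt y [ 1.5e-03 -3.0e-04 -1.0e+00] ay for ang -0.003
```

Emit:
carry_out([
  {"tx":0,"ty":0.001,"tz":0.001,"ax":0,"ay":0,"az":0,"grip":10},
  {"tx":0,"ty":0,"tz":0,"ax":0,"ay":0,"az":0,"grip":10},
  {"tx":0,"ty":0,"tz":0,"ax":0,"ay":0,"az":0,"grip":10},
  {"tx":0,"ty":0,"tz":0,"ax":0,"ay":0,"az":0,"grip":10},
  {"tx":0,"ty":0,"tz":0,"ax":0,"ay":0,"az":0,"grip":10},
])

```text
t: 12.78
tcp_pos: [0.687, -0.1528, 0.0268]
tcp_rot: [[0.994, 0.0, -0.112], [0.112, 0.0, 0.994], [0.0, -1.0, 0.0]]
force: [0.8, -0.1, 0.7]
gripper_width: 0.0213
```

Emit:
carry_out([
  {"tx":0,"ty":-0.005,"tz":0,"ax":0,"ay":0,"az":0,"grip":10},
  {"tx":0,"ty":-0.01,"tz":0,"ax":0,"ay":0,"az":0,"grip":10},
  {"tx":0,"ty":-0.02,"tz":0,"ax":0,"ay":0,"az":0,"grip":10},
  {"tx":0,"ty":-0.03,"tz":0,"ax":0,"ay":0,"az":0,"grip":10},
  {"tx":0,"ty":-0.03,"tz":0,"ax":0,"ay":0,"az":0,"grip":10},
  {"tx":0,"ty":0,"tz":0,"ax":0,"ay":0,"az":0,"grip":10},
])

```text
t: 13.52
tcp_pos: [0.6899, -0.1534, 0.1267]
tcp_rot: [[0.994, 0.008, -0.112], [0.112, -0.002, 0.994], [0.008, -1.0, -0.002]]
force: [-0.3, 0.3, -1.5]
gripper_width: 0.0216
```

```bash
python3 - <<'E'
from h import *
to(tw(-.088,0,.11),3.8)
p,d=env.snapshot("side");cv2.imwrite("pics/s3.png",p[100:420,200:600,::-1])
E
```

```text
t 13.53 tcp [ 0.6899 -0.1534  0.1267] delta tool [-0.1968  0.0111  0.0771] width 0.0216 F [-0.3  0.3 -1.5]
jaw ang 96.42 tilt y [ 0.0078 -0.0015 -1.    ] ay for ang 1.6165
```

View pics/s3.png

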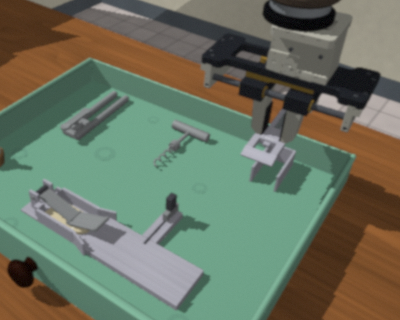

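Emit:
carry_out([
  {"tx":-0.02,"ty":0,"tz":0.01,"ax":0,"ay":0,"az":0,"grip":10},
  {"tx":-0.04,"ty":0,"tz":0.015,"ax":0,"ay":0,"az":0,"grip":10},
  {"tx":-0.04,"ty":0,"tz":0.015,"ax":0,"ay":0,"az":0,"grip":10},
  {"tx":-0.04,"ty":0,"tz":0.015,"ax":0,"ay":0,"az":0,"grip":10},
  {"tx":-0.037,"ty":0,"tz":0.012,"ax":0,"ay":0,"az":0,"grip":10},
  {"tx":-0.02,"ty":0,"tz":0.01,"ax":0,"ay":0,"az":0,"grip":10},
])

```text
t: 14.32
tcp_pos: [0.4794, -0.0981, 0.1208]
tcp_rot: [[0.994, -0.003, -0.112], [0.112, 0.0, 0.994], [-0.003, -1.0, 0.001]]
force: [0.4, -0.5, -0.7]
gripper_width: 0.0218
```

Emit:
carry_out([
  {"tx":0,"ty":0,"tz":0,"ax":0,"ay":0.162,"az":0,"grip":10},
  {"tx":0,"ty":0,"tz":0,"ax":0,"ay":0.162,"az":0,"grip":10},
  {"tx":0,"ty":0,"tz":0,"ax":0,"ay":0.162,"az":0,"grip":10},
  {"tx":0,"ty":0,"tz":0,"ax":0,"ay":0.162,"az":0,"grip":10},
  {"tx":0,"ty":0,"tz":0,"ax":0,"ay":0.162,"az":0,"grip":10},
  {"tx":0,"ty":0,"tz":0,"ax":0,"ay":0.162,"az":0,"grip":10},
  {"tx":0,"ty":0,"tz":0,"ax":0,"ay":0.162,"az":0,"grip":10},
  {"tx":0,"ty":0,"tz":0,"ax":0,"ay":0.162,"az":0,"grip":10},
  {"tx":0,"ty":0,"tz":0,"ax":0,"ay":0.162,"az":0,"grip":10},
  {"tx":0,"ty":0,"tz":0,"ax":0,"ay":0.158,"az":0,"grip":10},
])

```text
t: 15.58
tcp_pos: [0.4818, -0.0982, 0.121]
tcp_rot: [[0.062, -0.002, 0.998], [-0.998, 0.0, 0.062], [-0.0, -1.0, -0.002]]
force: [0.2, 0.0, -0.9]
gripper_width: 0.0217
```

Emit:
carry_out([
  {"tx":0,"ty":0,"tz":0,"ax":0,"ay":0,"az":0,"grip":10},
  {"tx":0,"ty":0,"tz":0,"ax":0,"ay":0,"az":0,"grip":10},
])

```text
t: 15.82
tcp_pos: [0.4822, -0.0982, 0.1214]
tcp_rot: [[0.07, -0.001, 0.998], [-0.998, 0.0, 0.07], [-0.0, -1.0, -0.001]]
force: [0.6, -0.1, -0.9]
gripper_width: 0.0213
```

```bash
python3 - <<'E'
from h import *
to(tw(-.087,0,.0335),3.8)
p,d=env.snapshot("side");cv2.imwrite("pics/s4.png",p[150:470,100:500,::-1])
E
```

```text
t 15.82 tcp [ 0.4822 -0.0982  0.1214] delta tool [-0.0001  0.0838  0.0036] width 0.0213 F [ 0.6 -0.1 -0.9]
jaw ang 4.03 tilt y [-9.e-04  1.e-04 -1.e+00] ay for ang 0.004
```

View pics/s4.png

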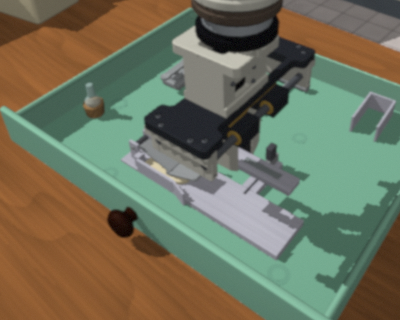

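Handle is visible pointing away from the arm (at ~(270,170)), head under the gripper towards the arm. Lower.

Emit:
carry_out([
  {"tx":0,"ty":0.03,"tz":0.0035,"ax":0,"ay":0.003,"az":0,"grip":10},
  {"tx":0,"ty":0.025,"tz":0,"ax":0,"ay":0,"az":0,"grip":10},
  {"tx":0,"ty":0.015,"tz":0,"ax":0,"ay":0,"az":0,"grip":10},
  {"tx":0,"ty":0.007,"tz":0,"ax":0,"ay":0,"az":0,"grip":10},
  {"tx":0,"ty":0,"tz":0,"ax":0,"ay":0,"az":0,"grip":10},
  {"tx":0,"ty":0,"tz":0,"ax":0,"ay":0,"az":0,"grip":10},
  {"tx":0,"ty":0,"tz":0,"ax":0,"ay":0,"az":0,"grip":10},
])

```text
t: 16.75
tcp_pos: [0.4867, -0.0981, 0.0454]
tcp_rot: [[0.064, 0.001, 0.998], [-0.998, -0.0, 0.064], [0.0, -1.0, 0.001]]
force: [0.4, -0.8, -1.1]
gripper_width: 0.0214
```

```bash
python3 - <<'E'
from h import *
to(tw(-.087,0,.0335),3.8)
E
```

```text
t 16.75 tcp [ 0.4867 -0.0981  0.0454] delta tool [-0.0003  0.0079 -0.0009] width 0.0214 F [ 0.4 -0.8 -1.1]
jaw ang 3.68 tilt y [ 0.0013 -0.     -1.    ] ay for ang -0.0021
```

Emit:
carry_out([
  {"tx":0,"ty":0.004,"tz":-0.001,"ax":0,"ay":0,"az":0,"grip":10},
  {"tx":0,"ty":0.003,"tz":0,"ax":0,"ay":0,"az":0,"grip":10},
  {"tx":0,"ty":0,"tz":0,"ax":0,"ay":0,"az":0,"grip":10},
  {"tx":0,"ty":0,"tz":0,"ax":0,"ay":0,"az":0,"grip":10},
  {"tx":0,"ty":0.001,"tz":0,"ax":0,"ay":0,"az":0,"grip":10},
  {"tx":0,"ty":0,"tz":0,"ax":0,"ay":0,"az":0,"grip":10},
])

```text
t: 17.5
tcp_pos: [0.4853, -0.098, 0.0368]
tcp_rot: [[0.064, 0.0, 0.998], [-0.998, 0.0, 0.064], [-0.0, -1.0, 0.0]]
force: [1.4, 1.6, 2.7]
gripper_width: 0.0214
```

Emit:
carry_out([
  {"tx":0,"ty":0,"tz":0,"ax":0,"ay":0,"az":0,"grip":45},
  {"tx":0,"ty":0,"tz":0,"ax":0,"ay":0,"az":0,"grip":45},
  {"tx":0,"ty":0,"tz":0,"ax":0,"ay":0,"az":0,"grip":45},
  {"tx":0,"ty":-0.02,"tz":0,"ax":0,"ay":0,"az":0,"grip":45},
  {"tx":0.02,"ty":-0.03,"tz":0,"ax":0,"ay":0,"az":0,"grip":45},
  {"tx":0.03,"ty":-0.05,"tz":0,"ax":0,"ay":0,"az":0,"grip":45},
  {"tx":0.008,"ty":-0.03,"tz":0,"ax":0,"ay":0,"az":0,"grip":45},
  {"tx":0,"ty":0,"tz":0,"ax":0,"ay":0,"az":0,"grip":45},
  {"tx":0,"ty":0,"tz":0,"ax":0,"ay":0,"az":0,"grip":45},
  {"tx":0,"ty":0,"tz":0,"ax":0,"ay":0,"az":0,"grip":45},
])

```text
t: 18.75
tcp_pos: [0.4879, -0.1552, 0.1653]
tcp_rot: [[0.065, -0.003, 0.998], [-0.998, 0.001, 0.065], [-0.001, -1.0, -0.003]]
force: [0.9, 0.1, 0.1]
gripper_width: 0.0413
```

```bash
python3 - <<'E'
from h import *
import pickle
to(tw(-.145,0,.0335),3.8)
c=env.camera_info("wrist");p,d=env.snapshot("wrist");cv2.imwrite("pics/w5.png",p[:,:,::-1])
pickle.dump(c,open("pics/w5.pkl","wb"))
p,d=env.snapshot("side");cv2.imwrite("pics/s5.png",p[150:470,100:500,::-1])
E
```

```text
t 18.75 tcp [ 0.4879 -0.1552  0.1653] delta tool [0.0007 0.1278 0.002 ] width 0.0413 F [0.9 0.1 0.1]
jaw ang 3.72 tilt y [-2.7e-03  7.0e-04 -1.0e+00] ay for ang -0.0014
```

View pics/w5.png

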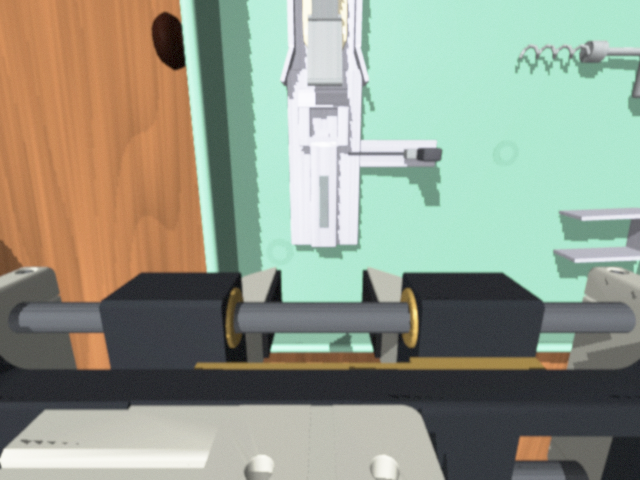

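View pics/s5.png

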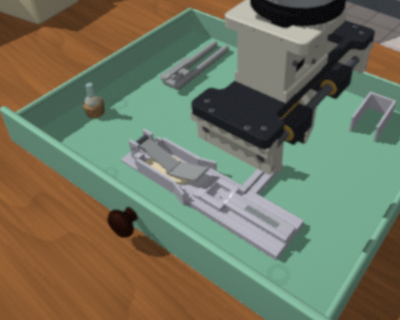

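```bash
python3 - <<'E'
import cv2
p=cv2.imread("pics/w5.png");a=p[75:255,270:380];cv2.imwrite("pics/w5a.png",cv2.resize(a,None,fx=3.3,fy=3.3,interpolation=cv2.INTER_CUBIC))
E
```

```text
(no output)
```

View pics/w5a.png

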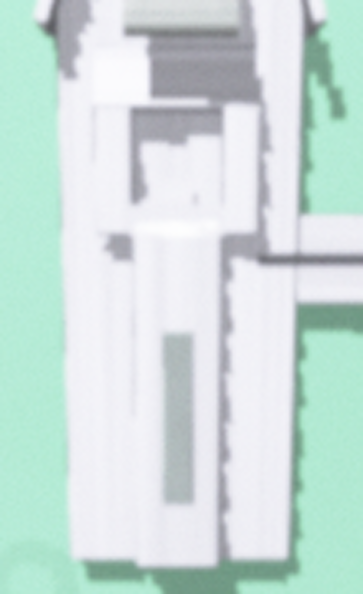

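```bash
python3 - <<'E'
from h import *
import pickle;c=pickle.load(open("pics/w5.pkl","rb"))
for n,x,y,z in [("headL",98,232,.022),("headR",259,232,.022),("noseL",92,45,.018),("noseR",253,45,.018),("tailL",139,566,.022),("tailR",218,566,.022),("landL",74,558,.014),("landR",290,558,.014),("landLf",60,130,.014),("landRf",300,130,.014),("armL",124,30,.032),("armR",241,30,.032)]:
    q=ray("",270+x/3.3-.35,75+y/3.3-.35,z,c)[:2]; print(n,"tray",((q-O)@XA).round(4),((q-O)@YA).round(4))
E
```

```text
headL tray -0.0747 0.02
headR tray -0.0748 -0.0196
noseL tray -0.0315 0.0208
noseR tray -0.0316 -0.0177
tailL tray -0.1607 0.0108
tailR tray -0.1608 -0.0103
landL tray -0.1609 0.0288
landR tray -0.161 -0.0303
landLf tray -0.0503 0.0295
landRf tray -0.0505 -0.0299
armL tray -0.0305 0.0126
armR tray -0.0306 -0.014
```

Emit:
carry_out([
  {"tx":0.001,"ty":0.04,"tz":0.001,"ax":0,"ay":0,"az":0,"grip":45},
  {"tx":0,"ty":0.04,"tz":0,"ax":0,"ay":0,"az":0,"grip":45},
  {"tx":0,"ty":0.025,"tz":0,"ax":0,"ay":0,"az":0,"grip":45},
  {"tx":0,"ty":0.01,"tz":0,"ax":0,"ay":0,"az":0,"grip":45},
  {"tx":0,"ty":0,"tz":0,"ax":0,"ay":0,"az":0,"grip":45},
  {"tx":0,"ty":0,"tz":0,"ax":0,"ay":0,"az":0,"grip":45},
  {"tx":0,"ty":0,"tz":0,"ax":0,"ay":0,"az":0,"grip":45},
])

```text
t: 19.73
tcp_pos: [0.4907, -0.1572, 0.0528]
tcp_rot: [[0.064, 0.002, 0.998], [-0.998, -0.0, 0.064], [0.0, -1.0, 0.002]]
force: [-0.4, -0.3, 0.8]
gripper_width: 0.0411
```

```bash
python3 - <<'E'
from h import *
to(tw(-.146,0,.034),3.8)
E
```

```text
t 19.73 tcp [ 0.4907 -0.1572  0.0528] delta tool [-0.0006  0.0147 -0.0011] width 0.0411 F [-0.4 -0.3  0.8]
jaw ang 3.67 tilt y [ 1.9e-03 -3.0e-04 -1.0e+00] ay for ang -0.0023
```

Emit:
carry_out([
  {"tx":0,"ty":0.008,"tz":-0.001,"ax":0,"ay":0,"az":0,"grip":45},
  {"tx":0,"ty":0.006,"tz":0,"ax":0,"ay":0,"az":0,"grip":45},
  {"tx":0,"ty":0,"tz":0,"ax":0,"ay":0,"az":0,"grip":45},
  {"tx":0,"ty":0,"tz":0,"ax":0,"ay":0,"az":0,"grip":10},
  {"tx":0,"ty":0,"tz":0,"ax":0,"ay":0,"az":0,"grip":10},
  {"tx":0,"ty":0,"tz":0,"ax":0,"ay":0,"az":0,"grip":10},
  {"tx":0,"ty":0,"tz":0,"ax":0,"ay":0,"az":0,"grip":10},
  {"tx":0,"ty":0,"tz":0,"ax":0,"ay":0,"az":0,"grip":10},
])

```text
t: 20.72
tcp_pos: [0.489, -0.1571, 0.0378]
tcp_rot: [[0.064, 0.0, 0.998], [-0.998, -0.0, 0.064], [0.0, -1.0, 0.0]]
force: [0.3, -0.5, 0.9]
gripper_width: 0.0214
```

```bash
python3 - <<'E'
from h import *
to(tw(-.053,0,.034),3.8)
E
```

```text
t 20.73 tcp [ 0.489  -0.1571  0.0378] delta tool [-0.0934 -0.0002  0.0004] width 0.0214 F [ 0.3 -0.5  0.9]
jaw ang 3.67 tilt y [ 3.e-04 -0.e+00 -1.e+00] ay for ang -0.0023
```

Emit:
carry_out([
  {"tx":-0.006,"ty":0,"tz":0,"ax":0,"ay":0,"az":0,"grip":10},
  {"tx":-0.008,"ty":0,"tz":0,"ax":0,"ay":0,"az":0,"grip":10},
  {"tx":-0.008,"ty":0,"tz":0,"ax":0,"ay":0,"az":0,"grip":10},
  {"tx":-0.008,"ty":0,"tz":0,"ax":0,"ay":0,"az":0,"grip":10},
  {"tx":-0.008,"ty":0,"tz":0,"ax":0,"ay":0,"az":0,"grip":10},
])

```text
t: 21.35
tcp_pos: [0.4865, -0.1186, 0.0378]
tcp_rot: [[0.064, 0.0, 0.998], [-0.998, -0.0, 0.064], [0.0, -1.0, 0.0]]
force: [0.4, -1.1, 1.3]
gripper_width: 0.0213
```

Emit:
carry_out([
  {"tx":-0.006,"ty":0,"tz":0,"ax":0,"ay":0,"az":0,"grip":10},
  {"tx":-0.006,"ty":0,"tz":0,"ax":0,"ay":0,"az":0,"grip":10},
  {"tx":-0.006,"ty":0,"tz":0,"ax":0,"ay":0,"az":0,"grip":10},
  {"tx":-0.006,"ty":0,"tz":0,"ax":0,"ay":0,"az":0,"grip":10},
  {"tx":-0.006,"ty":0,"tz":0,"ax":0,"ay":0,"az":0,"grip":10},
])

```text
t: 21.98
tcp_pos: [0.4851, -0.0915, 0.0381]
tcp_rot: [[0.062, 0.002, 0.998], [-0.998, -0.003, 0.062], [0.003, -1.0, 0.002]]
force: [1.4, -5.8, 2.1]
gripper_width: 0.0214
```

```bash
python3 - <<'E'
from h import *
to(tw(-.053,0,.034),3.8)
E
```

```text
t 21.98 tcp [ 0.4851 -0.0915  0.0381] delta tool [-0.0277  0.      0.0001] width 0.0214 F [ 1.4 -5.8  2.1]
jaw ang 3.53 tilt y [ 0.0018 -0.0028 -1.    ] ay for ang -0.0047
```

Emit:
carry_out([
  {"tx":-0.006,"ty":0,"tz":0,"ax":0,"ay":0,"az":0,"grip":10},
  {"tx":-0.006,"ty":0,"tz":0,"ax":0,"ay":0,"az":0,"grip":10},
  {"tx":-0.006,"ty":0,"tz":0,"ax":0,"ay":0,"az":0,"grip":10},
  {"tx":-0.005,"ty":0,"tz":0,"ax":0,"ay":0,"az":0,"grip":10},
  {"tx":0,"ty":0,"tz":0,"ax":0,"ay":0,"az":0,"grip":10},
  {"tx":0,"ty":0,"tz":0,"ax":0,"ay":0,"az":0,"grip":10},
])

```text
t: 22.72
tcp_pos: [0.4835, -0.0671, 0.038]
tcp_rot: [[0.063, 0.001, 0.998], [-0.998, -0.001, 0.063], [0.001, -1.0, 0.001]]
force: [1.9, -4.6, 3.4]
gripper_width: 0.0214
```

```bash
python3 - <<'E'
from h import *
to(tw(-.053,0,.034),3.8)
E
```

```text
t 22.73 tcp [ 0.4835 -0.0671  0.038 ] delta tool [-0.0032 -0.      0.0002] width 0.0214 F [ 1.9 -4.6  3.4]
jaw ang 3.63 tilt y [ 0.0011 -0.001  -1.    ] ay for ang -0.003
```

Emit:
carry_out([
  {"tx":-0.002,"ty":0,"tz":0,"ax":0,"ay":0,"az":0,"grip":10},
  {"tx":-0.001,"ty":0,"tz":0,"ax":0,"ay":0,"az":0,"grip":10},
  {"tx":0,"ty":0,"tz":0,"ax":0,"ay":0,"az":0,"grip":10},
  {"tx":0,"ty":0,"tz":0,"ax":0,"ay":0,"az":0,"grip":10},
])

```text
t: 23.22
tcp_pos: [0.4834, -0.0653, 0.038]
tcp_rot: [[0.062, 0.001, 0.998], [-0.998, -0.002, 0.062], [0.002, -1.0, 0.001]]
force: [0.3, -7.9, 3.2]
gripper_width: 0.0212
```

Emit:
carry_out([
  {"tx":-0.001,"ty":0,"tz":0,"ax":0,"ay":0,"az":0,"grip":10},
  {"tx":0,"ty":0,"tz":0,"ax":0,"ay":0,"az":0,"grip":10},
  {"tx":0,"ty":0,"tz":0,"ax":0,"ay":0,"az":0,"grip":10},
])

```text
t: 23.6
tcp_pos: [0.4834, -0.0652, 0.038]
tcp_rot: [[0.062, 0.002, 0.998], [-0.998, -0.003, 0.062], [0.003, -1.0, 0.001]]
force: [0.3, -10.0, 2.5]
gripper_width: 0.0214
```

Emit:
carry_out([
  {"tx":0.001,"ty":0,"tz":0,"ax":0,"ay":0,"az":0,"grip":10},
  {"tx":0,"ty":0,"tz":0,"ax":0,"ay":0,"az":0,"grip":40},
  {"tx":0,"ty":0,"tz":0,"ax":0,"ay":0,"az":0,"grip":40},
  {"tx":0,"ty":0,"tz":0,"ax":0,"ay":0,"az":0,"grip":40},
  {"tx":0,"ty":-0.02,"tz":0,"ax":0,"ay":0,"az":0,"grip":40},
  {"tx":0.03,"ty":-0.04,"tz":0,"ax":0,"ay":0,"az":0,"grip":40},
  {"tx":0.04,"ty":-0.05,"tz":0,"ax":0,"ay":0,"az":0,"grip":40},
  {"tx":0.03,"ty":-0.03,"tz":0,"ax":0,"ay":0,"az":0,"grip":40},
  {"tx":0,"ty":0,"tz":0,"ax":0,"ay":0,"az":0,"grip":40},
  {"tx":0,"ty":0,"tz":0,"ax":0,"ay":0,"az":0,"grip":40},
])

```text
t: 24.85
tcp_pos: [0.4887, -0.1609, 0.1758]
tcp_rot: [[0.065, -0.001, 0.998], [-0.998, 0.001, 0.065], [-0.001, -1.0, -0.001]]
force: [0.1, 0.5, -1.5]
gripper_width: 0.0367
```

```bash
python3 - <<'E'
from h import *
import pickle
to(tw(-.080,-.080,.049),3.8)
c=env.camera_info("wrist");p,d=env.snapshot("wrist");cv2.imwrite("pics/w6.png",p[:,:,::-1])
pickle.dump(c,open("pics/w6.pkl","wb"))
a=p[0:200,260:460,::-1];cv2.imwrite("pics/w6a.png",cv2.resize(a,None,fx=3,fy=3,interpolation=cv2.INTER_CUBIC))
p,d=env.snapshot("side");cv2.imwrite("pics/s6.png",cv2.resize(p[260:420,200:420,::-1],None,fx=3,fy=3))
E
```

```text
t 24.85 tcp [ 0.4887 -0.1609  0.1758] delta tool [-0.07    0.1228  0.0813] width 0.0367 F [ 0.1  0.5 -1.5]
jaw ang 3.71 tilt y [-0.0013  0.0012 -1.    ] ay for ang -0.0015
```

View pics/w6a.png

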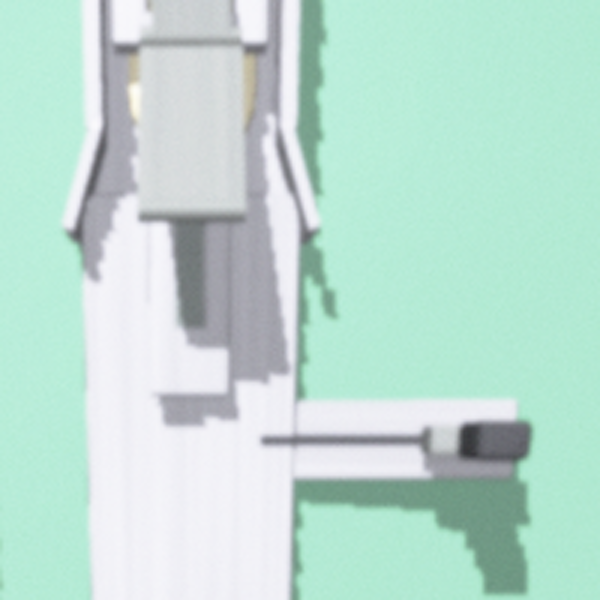

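View pics/s6.png

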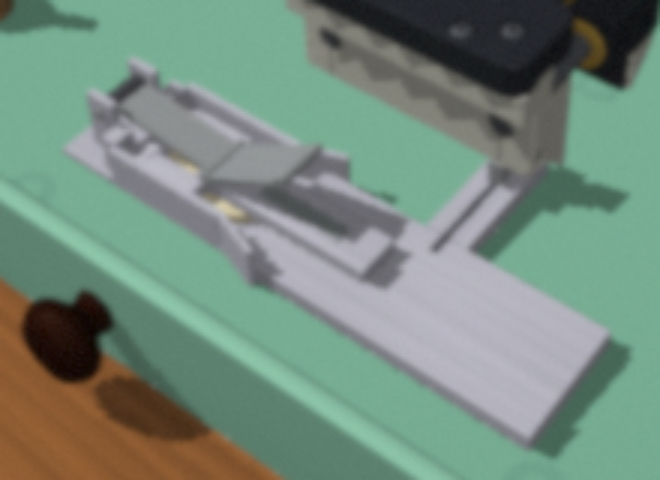

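```bash
python3 - <<'E'
from h import *
import pickle;c=pickle.load(open("pics/w6.pkl","rb"))
for n,x,y,z in [("tailL",154,393,.022),("tailR",228,393,.022),("hbL",113,47,.021),("hbR",267,46,.021),("gtab",500,440,.05),("slotline",262,440,.014),("lip",140,217,.036)]:
    q=ray("",260+x/3-.33,y/3-.33,z,c)[:2]; print(n,"tray",((q-O)@XA).round(4),((q-O)@YA).round(4))
E
```

```text
tailL tray -0.0689 0.0101
tailR tray -0.0689 -0.0105
hbL tray 0.0159 0.0197
hbR tray 0.0161 -0.0198
gtab tray -0.0816 -0.0785
slotline tray -0.0816 -0.0208
lip tray -0.0268 0.0127
```

Emit:
carry_out([
  {"tx":-0.03,"ty":0,"tz":0.03,"ax":0,"ay":0,"az":0,"grip":40},
  {"tx":-0.03,"ty":0,"tz":0.03,"ax":0,"ay":0,"az":0,"grip":40},
  {"tx":-0.01,"ty":0.02,"tz":0.021,"ax":0,"ay":0,"az":0,"grip":40},
  {"tx":0,"ty":0.03,"tz":0,"ax":0,"ay":0,"az":0,"grip":40},
  {"tx":0,"ty":0.02,"tz":0,"ax":0,"ay":0,"az":0,"grip":40},
  {"tx":0,"ty":0,"tz":0,"ax":0,"ay":0,"az":0,"grip":40},
  {"tx":0,"ty":0,"tz":0,"ax":0,"ay":0,"az":0,"grip":40},
  {"tx":0,"ty":0,"tz":0,"ax":0,"ay":0,"az":0,"grip":40},
])

```text
t: 25.95
tcp_pos: [0.5663, -0.087, 0.1074]
tcp_rot: [[0.064, 0.002, 0.998], [-0.998, 0.0, 0.064], [0.0, -1.0, 0.002]]
force: [-0.5, 0.6, 0.6]
gripper_width: 0.0366
```

```bash
python3 - <<'E'
from h import *
to(tw(-.080,-.080,.049),3.8)
E
```

```text
t 25.95 tcp [ 0.5663 -0.087   0.1074] delta tool [-0.0015  0.0544 -0.0011] width 0.0366 F [-0.5  0.6  0.6]
jaw ang 3.68 tilt y [ 0.0016  0.     -1.    ] ay for ang -0.0021
```

Emit:
carry_out([
  {"tx":-0.0015,"ty":0.02,"tz":-0.001,"ax":0,"ay":0,"az":0,"grip":40},
  {"tx":0,"ty":0.02,"tz":0,"ax":0,"ay":0,"az":0,"grip":40},
  {"tx":0,"ty":0.01,"tz":0,"ax":0,"ay":0,"az":0,"grip":40},
  {"tx":0,"ty":0.0035,"tz":0,"ax":0,"ay":0,"az":0,"grip":40},
  {"tx":0,"ty":0,"tz":0,"ax":0,"ay":0,"az":0,"grip":40},
  {"tx":0,"ty":0,"tz":0,"ax":0,"ay":0,"az":0,"grip":5},
  {"tx":0,"ty":0,"tz":0,"ax":0,"ay":0,"az":0,"grip":5},
  {"tx":0,"ty":0,"tz":0,"ax":0,"ay":0,"az":0,"grip":5},
  {"tx":0,"ty":0,"tz":0,"ax":0,"ay":0,"az":0,"grip":5},
])

```text
t: 27.08
tcp_pos: [0.5648, -0.0857, 0.0534]
tcp_rot: [[0.064, 0.001, 0.998], [-0.998, 0.0, 0.064], [0.0, -1.0, 0.001]]
force: [-0.3, 0.1, 2.5]
gripper_width: 0.0134
```

```bash
python3 - <<'E'
from h import *
to(tw(-.080,0,.049),3.8)
E
```

```text
t 27.07 tcp [ 0.5648 -0.0857  0.0534] delta tool [ 0.0001  0.0003 -0.0797] width 0.0134 F [-0.3  0.1  2.5]
jaw ang 3.67 tilt y [ 8.e-04  0.e+00 -1.e+00] ay for ang -0.0023
```

Emit:
carry_out([
  {"tx":0,"ty":0,"tz":-0.01,"ax":0,"ay":0,"az":0,"grip":5},
  {"tx":0,"ty":0,"tz":-0.015,"ax":0,"ay":0,"az":0,"grip":5},
  {"tx":0,"ty":0,"tz":-0.015,"ax":0,"ay":0,"az":0,"grip":5},
  {"tx":0,"ty":0,"tz":-0.015,"ax":0,"ay":0,"az":0,"grip":5},
  {"tx":0,"ty":0,"tz":-0.015,"ax":0,"ay":0,"az":0,"grip":5},
  {"tx":0,"ty":0,"tz":-0.007,"ax":0,"ay":0,"az":0,"grip":5},
  {"tx":0,"ty":0,"tz":-0.003,"ax":0,"ay":0,"az":0,"grip":5},
  {"tx":0,"ty":0,"tz":0,"ax":0,"ay":0,"az":0,"grip":5},
  {"tx":0,"ty":0,"tz":0,"ax":0,"ay":0,"az":0,"grip":5},
])

```text
t: 28.2
tcp_pos: [0.4855, -0.0909, 0.0533]
tcp_rot: [[0.064, 0.002, 0.998], [-0.998, -0.0, 0.064], [0.0, -1.0, 0.002]]
force: [3.9, -0.5, 4.1]
gripper_width: 0.0134
```

```bash
python3 - <<'E'
from h import *
to(tw(-.080,0,.049),3.8)
E
```

```text
t 28.2 tcp [ 0.4855 -0.0909  0.0533] delta tool [-0.0001  0.0003 -0.0002] width 0.0134 F [ 3.9 -0.5  4.1]
jaw ang 3.67 tilt y [ 1.8e-03 -3.0e-04 -1.0e+00] ay for ang -0.0023
```

Emit:
carry_out([
  {"tx":0,"ty":0,"tz":0,"ax":0,"ay":0,"az":0,"grip":35},
  {"tx":0,"ty":0,"tz":0,"ax":0,"ay":0,"az":0,"grip":35},
  {"tx":0,"ty":0,"tz":0,"ax":0,"ay":0,"az":0,"grip":35},
  {"tx":0,"ty":-0.02,"tz":0,"ax":0,"ay":0,"az":0,"grip":35},
  {"tx":0,"ty":-0.04,"tz":0,"ax":0,"ay":0,"az":0,"grip":35},
  {"tx":0.03,"ty":-0.05,"tz":0,"ax":0,"ay":0,"az":0,"grip":35},
  {"tx":0.04,"ty":-0.04,"tz":0,"ax":0,"ay":0,"az":0,"grip":35},
  {"tx":0,"ty":0,"tz":0,"ax":0,"ay":0,"az":0,"grip":35},
  {"tx":0,"ty":0,"tz":0,"ax":0,"ay":0,"az":0,"grip":35},
  {"tx":0,"ty":0,"tz":0,"ax":0,"ay":0,"az":0,"grip":35},
])

```text
t: 29.45
tcp_pos: [0.488, -0.1591, 0.2015]
tcp_rot: [[0.066, -0.003, 0.998], [-0.998, 0.001, 0.066], [-0.001, -1.0, -0.003]]
force: [-0.2, -0.9, -0.7]
gripper_width: 0.0325
```

```bash
python3 - <<'E'
from h import *
import pickle
to(tw(-.080,-.080,.049),3.8)
c=env.camera_info("wrist");p,d=env.snapshot("wrist");cv2.imwrite("pics/w7.png",p[:,:,::-1])
pickle.dump(c,open("pics/w7.pkl","wb"))
a=p[0:200,230:430,::-1];cv2.imwrite("pics/w7a.png",cv2.resize(a,None,fx=3,fy=3,interpolation=cv2.INTER_CUBIC))
p,d=env.snapshot("side");cv2.imwrite("pics/s7.png",cv2.resize(p[260:420,200:420,::-1],None,fx=3,fy=3))
E
```

```text
t 29.45 tcp [ 0.488  -0.1591  0.2015] delta tool [-0.0681  0.1483  0.0822] width 0.0325 F [-0.2 -0.9 -0.7]
jaw ang 3.76 tilt y [-0.0032  0.0012 -1.    ] ay for ang -0.0006
```

View pics/w7a.png

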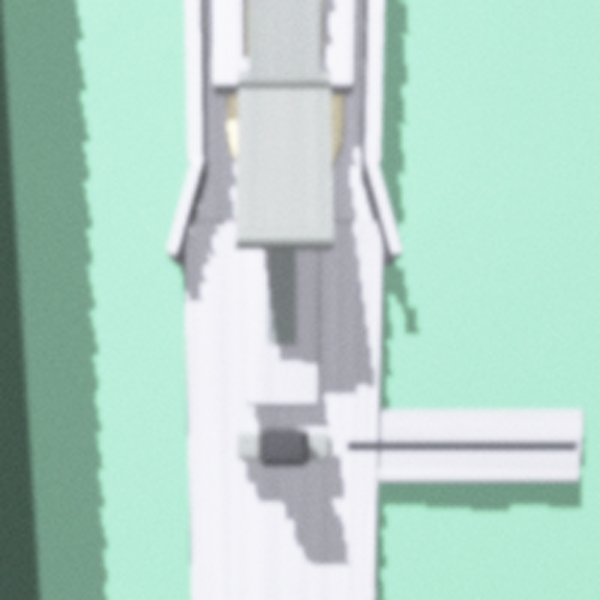

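View pics/s7.png

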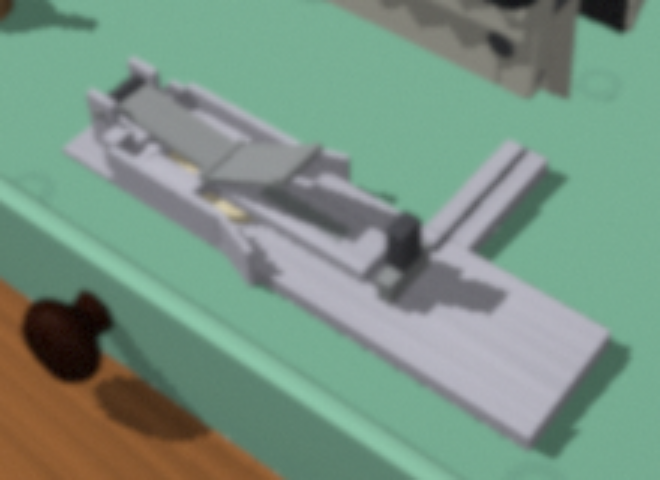

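```bash
python3 - <<'E'
from h import *
import pickle;c=pickle.load(open("pics/w7.pkl","rb"))
for n,x,y,z in [("tailL",247,403,.022),("tailR",318,403,.022),("gtab",284,447,.05),("bladeL",238,447,.028),("bladeR",330,447,.028)]:
    q=ray("",230+x/3-.33,y/3-.33,z,c)[:2]; print(n,"tray",((q-O)@XA).round(4),((q-O)@YA).round(4))
print(env.hand_in())
E
```

```text
tailL tray -0.0689 0.0109
tailR tray -0.0689 -0.0106
gtab tray -0.0815 -0.0002
bladeL tray -0.0818 0.0136
bladeR tray -0.0818 -0.0141
the job is handed in; nothing more can be done
None
```

The opener is stowed under the spring arm on top of the jar key, the gate is shut behind it, and the job was handed in at about 29.5 s of the 64 s. The hand-in returned no verdict.

I slid the gate fully aside, lifted the opener out of the stall and laid it flat on the landing. After letting go, I took it again by the handle end and pushed it in until the motion stopped. The push was about 5 N on the way in and rose to 10 N at the end. Then I closed the gate and moved the gripper clear.

Last checks, in the tray frame:
- **Opener:** its tail measures x -69 mm against -68 nominal, in a view that reads about 1.5 mm low. It is centred within 0.5 mm of the tray's centre line.
- **Gate:** the tab is at y -0.2 mm, so it is shut.
- **Jar key and spring arm:** both pictures show the arm lying on the head and the key's edges showing beneath it. I did not measure the arm's angle or the key's position.
- **Bystanders:** the corkscrew stood clear in the pictures taken on the way. I did not measure any of the three at the end, but no move went near them.

One look with the wrist camera was wasted by moving the wrong way, with no effect on the scene. No check failed or disagreed by more than about 2 mm.

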